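Edge the engraved die out of its galley and lay it home on the mounting base

TASK

Lightly press on the engraved die and slide it out over the open end of its steel galley until about a third of its length overhangs but it still lies flat, then pinch the overhanging end by its two sides and carry it over to the aluminium mounting base. Lay it face up on the base with its other end pushed squarely home against the head bar and its long side home against the side bar, and let go. The soft relief dents easily: never push the die against galley, base or bars with more than about 30 N, and touch down slowly, for a knock counts too; do not drop it, and leave the tape measure, the key and the composing stick where they are.

Things in the scene. Friction and masses are not known exactly. Their poses are not given: they have to be found in the camera images.
- die_center (a point): Centre (half-way up) of the loose die: flat plate 120 mm long (x), 62 wide (y), 10 thick (z up), 0.16 kg; dull green polymer face (top 3 mm) with black ornament on an aluminium carrier. It starts flat in the galley, its x axis towards the galley's closed end, its near end 5 to 20 mm inside the open end. The carrier slides easily on metal (friction 0.15).
- galley: Fixed steel galley (three-sided tray) on a light wooden stand 170 x 100 x 36 mm (x, y, z). Origin: centre of the stand's underside; x points to the closed end (its wall begins at x = +65 mm), z up. Floor at z = 39 mm, side walls 9 mm high and 68 mm apart: 3 mm play each side of the die, which cannot be pinched inside.
- open_end (a point): Middle of the galley's open end, at the height of the tray floor (the die's underside), flush with the stand's edge; axes as the galley's. The die slides out along -x and tips off once it overhangs by 60 mm; below the overhang is free air down to the table, 39 mm.
- base: Fixed grey aluminium mounting base, a plate 190 x 130 x 22 mm (x, y, z) with a scribed grid. Origin: centre of its underside; z up, top face at z = 22 mm. On it two dark steel bars 7 mm high, 12 mm thick: head bar across the +x end, 56 mm long in y, centred on y = -5 mm, and side bar on the +y side, from x = +8 to +64 mm.
- lay_corner (a point): Point on the base's top face (base frame x = +70, y = +26 mm) where the stop faces meet; axes as the base's. The head bar's face is the plane x = 0 here, the side bar's face y = 0; the die lies on the -x, -y side. When home its centre is at x = -60, y = -31, z = +5 mm here, its length along x, either end first.
- tape: Black pocket tape measure, 66 x 64 x 31 mm, loose bystander; origin at the centre of its underside.
- key: Grey T-handled quoin key, 88 x 129 x 17 mm, lying loose, bystander; origin at the centre of its underside.
- stick: Steel composing stick (long shallow holder), 52 x 250 x 22 mm, lying loose behind the work, bystander; origin at the centre of its underside, long along its y.
Mind the look-alikes: they are no part of the job. Of the things that look like the base, the larger one is meant.

How it is judged:
On the way, in this order (a step that is already met when the one before it is completed fails the run):
1. the die overhangs the open end of the galley by at least 30 mm, still lying flat on the tray (x of die_center in the frame of galley between -0.085 and -0.055 m and z of die_center in the frame of galley below 0.047 m and angle between die_center's own z axis and vertical below 0.06 rad), for 0.2 s.
2. the die is lifted clear, at least 20 mm above its place in the galley (z of die_center in the frame of galley above 0.064 m), for 0.1 s.
At the end, for the whole second after the job is handed in: The die lies flat, face up and still on the base, released, its centre within 1.5 mm of home in both directions (no gap over 1.5 mm at the head bar and the side bar), squared to the base within 0.04 rad (x of die_center in the frame of base between 0.0085 and 0.0115 m and y of die_center in the frame of base between -0.0065 and -0.0035 m and z of die_center in the frame of base below 0.029 m and angle between the x axis of die_center and the x axis of base, either way round below 0.04 rad and angle between die_center's own z axis and vertical below 0.04 rad and linear speed of die below 0.01 m/s); the robot touches nothing.
It fails at once if the die is pushed against the galley with more than 35 N (contact force between die and galley above 35 N).
It fails at once if the die is pushed against the base or its bars with more than 35 N (contact force between die and base above 35 N).
It fails at once if the die falls towards the table or tips over (height (world z) of die_center below 0.02 m or angle between die_center's own z axis and vertical above 0.5 rad).
It fails at once if the tape measure, the key or the composing stick is moved more than 20 mm (distance of any of tape, key, stick from where it was at the start of the episode above 0.02 m).
It also fails if it takes over 64 s, if anything falls off the work surface, if the arm or the gripper's body presses on something with over 40 N, if the wrist force passes 120 N, or if a joint passes its speed limit or range.

ROBOT

A 7-joint arm with a two-finger parallel gripper is mounted at the origin on a cart in front of the work surface, level with it; the furniture and walls round the work are solid. World frame = base frame: x ahead of the robot, y to its left, z up, the work surface at z = 0. Lengths are in m, angles in rad, forces in N, time in s.
With the tool pointing down it reaches from about 0.425 to 0.95 m from the base axis. Payload 16.7 kg.
Tool frame: the origin (TCP) lies midway between the tips of the shut fingers; the grasp point (between the pads) lies 19 mm behind it (arm.grip_point_offset is the distance from the TCP to the grasp point, in m); z points along the fingers, y is the direction in which the jaws open and shut (so a half turn about z gives the same grasp; the last joint's range is limited). The gripper opens to 94 mm and grips with 3 to 60 N. Pads are 16 mm wide; open, the fingers measure 119 mm over their backs; the gripper's body (75 mm by 177 mm) begins 78 mm behind the grasp point.
Start: joints at [-1.385, 0.426, 0.074, 1.606, -0.034, 1.111, -0.067], TCP at [0.222, 0.637, 0.205] pointing down, gripper open.
Joint ranges: [-2.85, 2.85], [-0.5, 2.14], [-1.23, 1.37], [0.21, 2.46], [-1.02, 4.16], [0.16, 2.05], [-2.73, 2.73]. Speed limits (rad/s): [1.89, 1.89, 2.39, 2.39, 3.01, 3.01, 3.01].

INTERFACE

Orientations are given as a unit quaternion [w, x, y, z].
In Python, from workcell import arm gives the robot as it stands.
- The arm moves only by the tool jog_arm, never from a script. Its argument "commands" is a list that holds one entry, the list of rows, each a list of 6 numbers: the shift along the tool's x, y, z in mm, then the turn, a rotation vector about the tool's x, y, z in rad. A call has 1 to 12 rows; each row is the pose to reach, as a shift and turn from the pose commanded when the call began, along the tool's axes at that moment; what a row does not reach only later rows make up. A row lasts 1/8 s, in which the tool goes at most 62.5 mm and 10.7 degrees, less where a joint would pass 70% of its speed; a pose out of reach is approached as far as the arm can. A call with a gripper value outside its range is refused whole. "jaw" is the finger opening in mm, from 0 to 94, set as the call begins (left out, the last holds). The fingers move at their own pace and stop on an object; the grip force is fixed at half the most. Time passes only in rows, so rows that repeat a pose let the fingers close. It gives the time, the measured TCP pose, the force and the opening at its end, in the units of the state.
- arm.read_state(): the state, without advancing time (a new reading comes with each control period).
- arm.camera(name): name is "side" or "top"; returns the picture (384x512x3 uint8, red, green, blue); there is no depth.
- arm.camera_info(name): a dict with "camera_matrix" (3x3 intrinsics, pixels), "R" (3x3) and "t" (3): a world point X has camera coordinates R X + t. Camera axes: x right, y down, z forward; pixel columns grow to the right and rows downward; lengths in m; the calibration is good to about 2 mm. A picture is of the moment at which its call begins. camera_info takes no time and is no camera call.
- arm.job_done(): hands the job in, once; it reports no verdict.
Trained networks look in the newest picture that a camera, given by its name, has taken for a name from the list of things; names that differ only in an ending like _2 or _b are one class to them, and where a whole thing is asked for, a point or a joint stands for the part that bears it (a point fixed in the world has none). Each returns a list of dicts, best first, with "confidence" (0 to 1); they miss things now and then, are a little off and sometimes report something else, mostly with a low value. They report only what shows in the picture. A call takes as long as a camera call. They do not tell look-alikes from the thing itself.
- arm.regions_of(camera, query): "mask" (384x512 bool, what is visible of it).
- arm.landmark_of(camera, query): "point" ([x, y, z] in m, in world coordinates, good to about 4 mm: a listed point, or the origin of a listed thing).
The state is a dict: "clock": time; "joint_pos": joint angles; "joint_velocities": joint speeds; "effort": joint torques, N m; "position": TCP position; "eef_rot": TCP orientation; "wrist_force": force on the tool from outside, world axes, zero at the start; "wrist_torque": the same for the moment, N m; "finger_gap": opening from 0.0 (shut) to 1.0 (fully open).
Only numpy, scipy, OpenCV 4.12 (cv2) and the standard library are available. Lean on these libraries where they do the work, as an engineer would, in place of code of your own. Each camera call takes 0.05 s, during which the arm holds its last target.

## Working session

There is one attempt and no reset: what is moved stays moved. The work goes in short steps, Python scripts to look and compute and a tool call to move; the robot and the scene stay as the last step left them, time stands still between calls to the robot, and variables do not carry over. Pictures are saved under pics/ and viewed, and the job is handed in when it is done.

Besides the shell and the picture viewer there is one more tool, called as name([rows], argument=value, ...), one row to a line, values as JSON. jog_arm: Moves the arm, as the interface text tells. Its arguments: {"type":"object","properties":{"commands":{"type":"array"},"jaw":{"type":"number"}},"required":["commands"]}

```bash
mkdir -p pics; ls; python3 - <<'E'
from workcell import arm
import cv2,json
s=arm.read_state(); print(s)
for c in("side","top"):
    im=arm.camera(c); cv2.imwrite(f"pics/{c}0.png",im[:,:,::-1])
    i=arm.camera_info(c); print(c,i)
print(arm.grip_point_offset)
for c in("top","side"):
    for q in("die_center","galley","open_end","base","lay_corner","tape","key","stick"):
        print(c,q,[(d["confidence"],d["point"]) for d in arm.landmark_of(c,q)][:3])
E
```

```text
pics
{'clock': 0.0, 'joint_pos': array([-1.38448244,  0.42671883,  0.07385065,  1.60659109, -0.03409021,
        1.11083798, -0.06709968]), 'joint_velocities': array([ 2.00079735e-03, -1.88124261e-04,  1.11455540e-03,  6.16738948e-04,
       -8.29803728e-04,  6.14058030e-06,  1.31745611e-03]), 'effort': array([ 2.44176763e-04, -9.35842538e+01,  3.66715193e+00, -4.54146481e+01,
       -4.87812201e-02,  2.06064200e-02,  8.58663225e-05]), 'position': array([0.22232396, 0.63686523, 0.20479144]), 'eef_rot': array([-5.71099022e-05,  1.67132017e-01,  9.85934313e-01, -6.45464947e-04]), 'wrist_force': array([ 0.94151131, -0.34839   ,  0.01857223]), 'wrist_torque': array([0.02255647, 0.04276689, 0.01384412]), 'finger_gap': 1.0011177061283567}
side {'camera_matrix': array([[390.50648424,   0.        , 249.43502464],
       [  0.        , 390.50648424, 183.60779396],
       [  0.        ,   0.        ,   1.        ]]), 'R': array([[-0.9996849 ,  0.02300078, -0.01005359],
       [ 0.0202499 ,  0.50226149, -0.86447865],
       [-0.01483415, -0.86440983, -0.50256899]]), 't': array([ 0.50972032, -0.
[... 555 characters left out ...]
op base [(0.78, [0.587, 0.3202, -0.0]), (0.63, [0.4468, 0.6387, 0.0005])]
top lay_corner [(0.83, [0.4996, 0.6484, 0.0189]), (0.59, [0.6589, 0.3471, 0.0217])]
top tape [(0.75, [0.3994, 0.4782, 0.0])]
top key [(0.76, [0.3492, 0.1729, 0.0046])]
top stick [(0.85, [0.7414, 0.2262, 0.0011])]
side die_center [(0.84, [0.554, 0.0775, 0.0436]), (0.44, [0.479, 0.0694, 0.0401])]
side galley [(0.69, [0.5645, 0.0756, 0.0006]), (0.38, [0.5558, 0.0761, 0.0401])]
side open_end []
side base [(0.57, [0.5863, 0.3218, -0.0001])]
side lay_corner [(0.83, [0.498, 0.6466, 0.0158]), (0.79, [0.6579, 0.3474, 0.0213])]
side tape [(0.78, [0.4035, 0.4822, 0.0002])]
side key [(0.64, [0.3526, 0.1776, 0.0035])]
side stick []
```

View pics/top0.png

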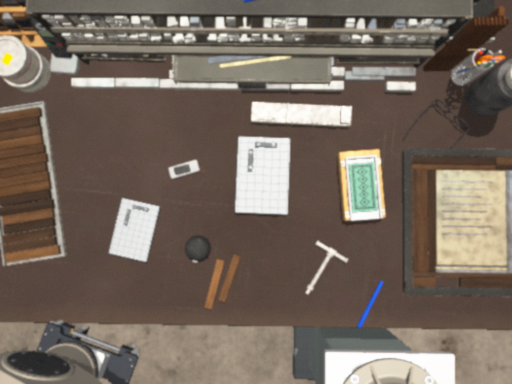

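View pics/side0.png

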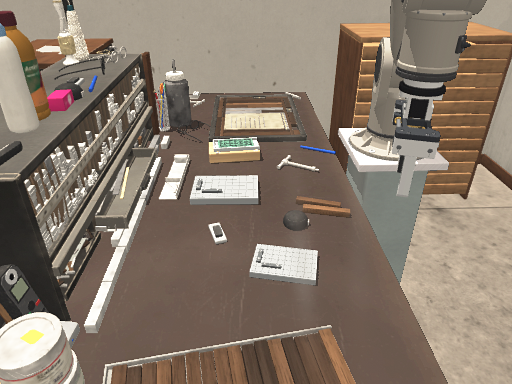

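```bash
cat > h.py <<'E'
import numpy as np,cv2
from workcell import arm
def proj(c,P):
    i=arm.camera_info(c);P=np.atleast_2d(P);q=P@i["R"].T+i["t"];q=q@i["camera_matrix"].T
    return q[:,:2]/q[:,2:]
def back(c,uv,z):
    i=arm.camera_info(c);uv=np.atleast_2d(uv).astype(float)
    d=np.c_[uv,np.ones(len(uv))]@np.linalg.inv(i["camera_matrix"]).T@i["R"]; o=-i["R"].T@i["t"]
    return o+d*((z-o[2])/d[:,2])[:,None]
E
python3 - <<'E'
from h import *
t=cv2.imread("pics/top0.png");s=cv2.imread("pics/side0.png")
print(proj("top",[[0.4768,.0717,.039],[.554,.0755,.049],[.586,.321,.022],[.6585,.347,.022]]))
a=cv2.resize(t[125:230,220:400],None,fx=4.4,fy=4.4,interpolation=cv2.INTER_CUBIC)
b=cv2.resize(s[130:215,180:275],None,fx=6,fy=6,interpolation=cv2.INTER_CUBIC)
cv2.imwrite("pics/a.png",a);cv2.imwrite("pics/b.png",b)
for q,z in(("galley",.036),("base",.022),("die_center",.049)):
    for r in arm.regions_of("top",q)[:2]:
        m=r["mask"].astype(np.uint8);print(q,r["confidence"],m.sum())
        c=max(cv2.findContours(m,0,cv2.CHAIN_APPROX_NONE)[0],key=cv2.contourArea)[:,0]
        W=back("top",c,z)[:,:2]*1000
        rr=cv2.minAreaRect(W.astype(np.float32));print(rr)
E
```

```text
[[364.48640626 219.62288424]
 [363.82033117 187.72953207]
 [262.74606668 174.29081841]
 [252.72261569 145.2512647 ]]
galley 0.95 1686
((563.8667602539062, 80.2394790649414), (173.5865478515625, 106.82127380371094), 4.917550563812256)
galley 0.38 1307
((559.8353271484375, 75.25160217285156), (123.15522003173828, 67.2048110961914), 4.711981296539307)
base 0.93 4002
((585.4364013671875, 320.9134521484375), (129.9188995361328, 194.87640380859375), 88.4605484008789)
base 0.64 2234
((445.4306640625, 636.6162109375), (98.75309753417969, 140.14273071289062), 77.62834930419922)
die_center 0.59 1238
((558.0556030273438, 77.77235412597656), (118.07706451416016, 64.82432556152344), 2.745312213897705)
```

View pics/a.png

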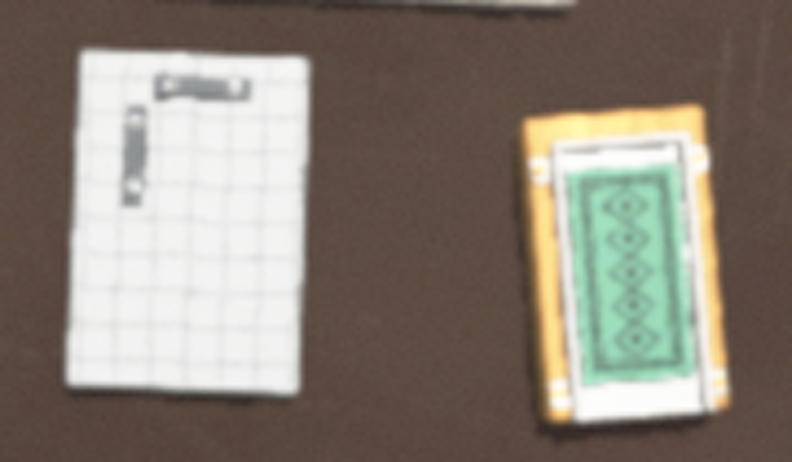

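View pics/b.png

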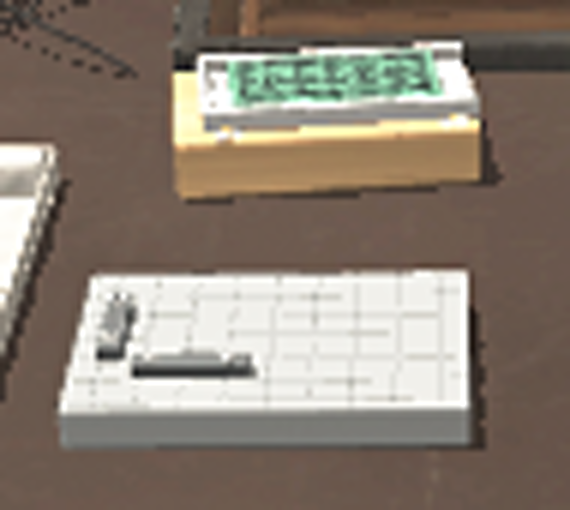

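```bash
python3 - <<'E'
from h import *
from scipy.optimize import least_squares
t=cv2.imread("pics/top0.png")
g=cv2.cvtColor(t,cv2.COLOR_BGR2GRAY).astype(np.float32)
hsv=cv2.cvtColor(t,cv2.COLOR_BGR2HSV)
i=arm.camera_info("top");print("cam",-i["R"].T@i["t"])
def edge(P,N,ch,r=4):
    # subpixel max gradient along projected normal at world pts P
    out=[]
    for p,n in zip(P,N):
        a=proj("top",[p,p+n*0.01]);d=a[1]-a[0];d/=np.linalg.norm(d)
        s=np.linspace(-r,r,81);q=(a[0]+s[:,None]*d).astype(np.float32)
        v=cv2.remap(ch,q[:,0].reshape(1,-1),q[:,1].reshape(1,-1),cv2.INTER_CUBIC).ravel()
        gr=-np.gradient(cv2.GaussianBlur(v.reshape(1,-1),(0,0),6).ravel())
        k=np.argmax(gr); out.append(a[0]+s[k]*d)
    return np.array(out)
def fit(name,ch,L,W,z,x0,sides,sizes=False):
    x=np.array(x0,float)
    for it in range(3):
        c,s=np.cos(x[2]),np.sin(x[2]);R=np.array([[c,-s],[s,c]])
        P=[];N=[];F=[]
        for (nx,ny) in sides:
            for u in np.linspace(-.8,.8,15):
                l=np.array([nx*L/2,u*W/2]) if nx else np.array([u*L/2,ny*W/2])
                P.append(np.r_[x[:2]+R@l,z]);N.append(np.r_[R@[nx,ny],0]);F.append((nx,ny))
        e=back("top",edge(np.array(P),np.array(N),ch),z)[:,:2];F=np.array(F)
        def res(y):
            c,s=np.cos(y[2]),np.sin(y[2]);R=np.array([[c,-s],[s,c]])
            l=(e-y[:2])@R
            return np.where(F[:,0]!=0,F[:,0]*l[:,0]-L/2,F[:,1]*l[:,1]-W/2)
        o=least_squares(res,x,loss="soft_l1",f_scale=.001);x=o.x
    r=res(x);print(name,x[:2].round(4),np.degrees(x[2]).round(2),[(f,(r[15*k:15*k+15].mean()*1e3).round(2),(r[15*k:15*k+15].std()*1e3).round(2)) for k,f in enumerate(sides)])
S4=[(1,0),(-1,0),(0,1),(0,-1)]
fit("base",g,.19,.13,.022,[.5865,.321,-.027],S4)
fit("stand",g,.17,.10,.036,[.5638,.079,.085],S4)
sat=hsv[:,:,1].astype(np.float32)
gm=(t[:,:,1].astype(np.float32)-t[:,:,2])
fit("die green?",gm,.12,.062,.049,[.556,.077,.083],S4)
E
```

```text
cam [0.4708121  0.32846013 1.24913393]
base [0.5849 0.3219] -1.54 [((1, 0), np.float64(0.48), np.float64(0.34)), ((-1, 0), np.float64(0.46), np.float64(0.26)), ((0, 1), np.float64(0.39), np.float64(0.35)), ((0, -1), np.float64(0.41), np.float64(0.42))]
stand [0.5628 0.0774] 4.92 [((1, 0), np.float64(0.7), np.float64(0.36)), ((-1, 0), np.float64(0.72), np.float64(0.47)), ((0, 1), np.float64(-0.02), np.float64(0.32)), ((0, -1), np.float64(0.01), np.float64(0.41))]
die green? [0.5565 0.0777] 4.86 [((1, 0), np.float64(-1.28), np.float64(0.24)), ((-1, 0), np.float64(-1.41), np.float64(0.47)), ((0, 1), np.float64(-0.2), np.float64(0.29)), ((0, -1), np.float64(-0.43), np.float64(0.92))]
```

```bash
cat >> h.py <<'E'
from scipy.spatial.transform import Rotation as Ro
G=(np.array([.5628,.0774]),np.radians(4.92)); B=(np.array([.5849,.3219]),np.radians(-1.54))
def f2w(F,x,y):
    c,s=np.cos(F[1]),np.sin(F[1]);return F[0]+np.array([[c,-s],[s,c]])@[x,y]
def w2f(F,p):
    c,s=np.cos(F[1]),np.sin(F[1]);return np.array([[c,s],[-s,c]])@(np.asarray(p)[:2]-F[0])
def tgt(yaw):  # jaw (tool y) heading = yaw+90deg
    x=np.array([-np.cos(np.pi-0)*-1,0,0])
    y=np.array([-np.sin(yaw),np.cos(yaw),0]);z=np.array([0,0,-1]);x=np.cross(y,z)
    return Ro.from_matrix(np.c_[x,y,z])
def cur():
    s=arm.read_state();q=s["eef_rot"];return s,np.array(s["position"]),Ro.from_quat([q[1],q[2],q[3],q[0]])
def row(xyz,yaw):
    s,p,R=cur();T=tgt(yaw)
    print("row",(R.inv().apply(np.array(xyz)-p)*1000).round(1),(R.inv()*T).as_rotvec().round(3))
def st():
    s,p,R=cur();print("t",round(s["clock"],2),"p",p.round(4),"F",s["wrist_force"].round(1),"gap",round(s["finger_gap"]*94,1),"G",(w2f(G,p)*1e3).round(1),"B",(w2f(B,p)*1e3).round(1))
    print("axes",R.as_matrix().round(4).tolist())
E
python3 - <<'E'
from h import *
st(); print(f2w(G,.024,0)); row([*f2w(G,.024,0),.12],G[1])
E
```

```text
t 1.05 p [0.2224 0.6373 0.2055] F [-0.7 -0.4  0. ] gap 93.7 G [-291.1  587. ] B [-370.8  305.5]
axes [[-0.9441, 0.3296, -0.0001], [0.3296, 0.9441, -0.0], [0.0, -0.0, -1.0]]
[0.58671157 0.07945835]
row [-527.8 -406.6   85.5] [-0.    -0.    -0.422]
```

jog_arm([
  [[-528, -407, 0, 0, 0, -0.422], [-528, -407, 0, 0, 0, -0.422], [-528, -407, 0, 0, 0, -0.422], [-528, -407, 0, 0, 0, -0.422], [-528, -407, 0, 0, 0, -0.422], [-528, -407, 0, 0, 0, -0.422], [-528, -407, 0, 0, 0, -0.422], [-528, -407, 0, 0, 0, -0.422], [-528, -407, 0, 0, 0, -0.422], [-528, -407, 0, 0, 0, -0.422], [-528, -407, 40, 0, 0, -0.422], [-528, -407, 85, 0, 0, -0.422]],
], jaw=0)

```text
clock: 2.55
position: [0.5888, 0.0754, 0.1201]
eef_rot: [0.001, -0.041, 0.999, -0.0]
wrist_force: [-0.4, 1.7, -0.0]
finger_gap: 0.004
```

```bash
python3 - <<'E'
from h import *
st(); row([*f2w(G,.024,0),.07],G[1])
E
```

```text
t 2.55 p [0.5888 0.0754 0.1201] F [-0.4  1.7 -0. ] gap 0.3 G [25.7 -4.2] B [  10.5 -246.3]
axes [[-0.9967, -0.0813, 0.0026], [-0.0813, 0.9967, -0.0007], [-0.0025, -0.0009, -1.0]]
row [ 1.9  4.3 50.1] [-0.001  0.003 -0.004]
```

jog_arm([
  [[0, 0, 25, 0, 0, 0], [0, 0, 50, 0, 0, 0], [0, 0, 60, 0, 0, 0], [0, 0, 60, 0, 0, 0], [0, 0, 60, 0, 0, 0]],
])

```text
clock: 3.18
position: [0.5874, 0.0791, 0.0615]
eef_rot: [0.001, -0.043, 0.999, 0.0]
wrist_force: [0.9, 0.6, 0.7]
finger_gap: 0.004
```

```bash
python3 - <<'E'
from h import *
st(); row([*f2w(G,.024,0),.052],G[1])
E
```

```text
t 3.17 p [0.5874 0.0791 0.0615] F [0.9 0.6 0.7] gap 0.4 G [24.7 -0.4] B [   9.  -242.6]
axes [[-0.9963, -0.0861, 0.0013], [-0.0861, 0.9963, 0.0004], [-0.0013, 0.0002, -1.0]]
row [0.7 0.4 9.5] [0.    0.001 0.   ]
```

jog_arm([
  [[0, 0, 2.5, 0, 0, 0], [0, 0, 5, 0, 0, 0], [0, 0, 7, 0, 0, 0], [0, 0, 8, 0, 0, 0], [0, 0, 8.5, 0, 0, 0], [0, 0, 8.5, 0, 0, 0], [0, 0, 8.5, 0, 0, 0]],
])

```text
clock: 4.05
position: [0.5868, 0.079, 0.052]
eef_rot: [-0.0, -0.043, 0.999, -0.0]
wrist_force: [-0.6, 0.1, 0.6]
finger_gap: 0.009
```

```bash
python3 - <<'E'
from h import *
st()
E
```

```text
t 4.05 p [0.5868 0.079  0.052 ] F [-0.6  0.1  0.6] gap 0.8 G [24.1 -0.5] B [   8.4 -242.8]
axes [[-0.9963, -0.086, -0.0], [-0.086, 0.9963, -0.0], [0.0, -0.0, -1.0]]
```

jog_arm([
  [[0, 0, 0.5, 0, 0, 0], [0, 0, 1, 0, 0, 0], [0, 0, 1.5, 0, 0, 0], [0, 0, 2, 0, 0, 0], [0, 0, 2.5, 0, 0, 0], [0, 0, 2.5, 0, 0, 0]],
])

```text
clock: 4.8
position: [0.5868, 0.079, 0.0494]
eef_rot: [-0.0, -0.043, 0.999, -0.0]
wrist_force: [0.0, -0.3, 0.5]
finger_gap: 0.005
```

jog_arm([
  [[0, 0, 0.4, 0, 0, 0], [0, 0, 0.7, 0, 0, 0], [0, 0, 1, 0, 0, 0], [0, 0, 1, 0, 0, 0]],
])

```text
clock: 5.3
position: [0.5875, 0.0791, 0.0493]
eef_rot: [0.001, -0.043, 0.999, 0.0]
wrist_force: [-1.5, -0.0, 10.6]
finger_gap: 0.008
```

jog_arm([
  [[1, 0, 0, 0, 0, 0], [3, 0, 0, 0, 0, 0], [6, 0, 0, 0, 0, 0], [9, 0, 0, 0, 0, 0], [12, 0, 0, 0, 0, 0], [14, 0, 0, 0, 0, 0], [15, 0, 0, 0, 0, 0], [15, 0, 0, 0, 0, 0]],
])

```text
clock: 6.3
position: [0.5728, 0.0778, 0.0493]
eef_rot: [0.001, -0.043, 0.999, 0.0]
wrist_force: [0.2, -0.6, 8.7]
finger_gap: 0.007
```

```bash
cat > fitdie.py <<'E'
from h import *
from scipy.optimize import least_squares
def fitdie(z,x0,fn,sides=((1,0),(-1,0),(0,1),(0,-1)),L=.12,W=.062,r=3):
    t=cv2.cvtColor(arm.camera("top"),cv2.COLOR_RGB2BGR);cv2.imwrite(fn,t)
    ch=t[:,:,1].astype(np.float32)-t[:,:,2]
    x=np.array(x0,float)
    for it in range(3):
        R=Ro.from_euler("z",x[2]).as_matrix()[:2,:2];E=[];F=[]
        for nx,ny in sides:
            for u in np.linspace(-.8,.8,15):
                l=np.array([nx*L/2,u*W/2]) if nx else np.array([u*L/2,ny*W/2])
                p=np.r_[x[:2]+R@l,z];n=np.r_[R@[nx,ny],0]
                a=proj("top",[p,p+n*.01]);d=a[1]-a[0];d/=np.linalg.norm(d)
                s=np.linspace(-r,r,61);q=(a[0]+s[:,None]*d).astype(np.float32)
                v=cv2.remap(ch,q[:,:1].T.copy(),q[:,1:].T.copy(),cv2.INTER_CUBIC)
                g=-np.gradient(cv2.GaussianBlur(v,(0,0),6).ravel());k=g.argmax()
                if g[k]>.5: E.append(a[0]+s[k]*d);F.append((nx,ny))
        e=back("top",E,z)[:,:2];F=np.array(F)
        def res(y):
            l=(e-y[:2])@Ro.from_euler("z",y[2]).as_matrix()[:2,:2]
            return np.where(F[:,0]!=0,F[:,0]*l[:,0]-L/2,F[:,1]*l[:,1]-W/2)
        x=least_squares(res,x,loss="soft_l1",f_scale=.0007).x
    rr=res(x)
    print("die",x[:2].round(4),np.degrees(x[2]).round(2),"res",[(f,int((F==f).all(1).sum()),(np.median(rr[(F==f).all(1)])*1e3).round(1)) for f in sides],
     "inG",(w2f(G,x)*1e3).round(1),"inB",(w2f(B,x)*1e3).round(1),"yaw-B",(np.degrees(x[2]-B[1])).round(2))
    return x
E
python3 - <<'E'
from fitdie import *
st()
x=f2w(G,-.021,0.001);fitdie(.049,[*x,G[1]],"pics/t1.png",sides=((-1,0),(0,1),(0,-1)))
cv2.imwrite("pics/t1c.png",cv2.resize(cv2.imread("pics/t1.png")[125:240,300:430],None,fx=5,fy=5,interpolation=cv2.INTER_CUBIC))
E
```

```text
t 6.3 p [0.5728 0.0778 0.0493] F [ 0.2 -0.6  8.7] gap 0.7 G [10.  -0.4] B [  -5.5 -244.3]
axes [[-0.9963, -0.0859, 0.0019], [-0.0859, 0.9963, 0.0005], [-0.002, 0.0003, -1.0]]
die [0.544 0.077] 4.88 res [((-1, 0), 15, np.float64(-0.0)), ((0, 1), 13, np.float64(-0.5)), ((0, -1), 7, np.float64(-0.7))] inG [-18.8   1.2] inB [ -34.3 -245.9] yaw-B 6.42
```

View pics/t1c.png

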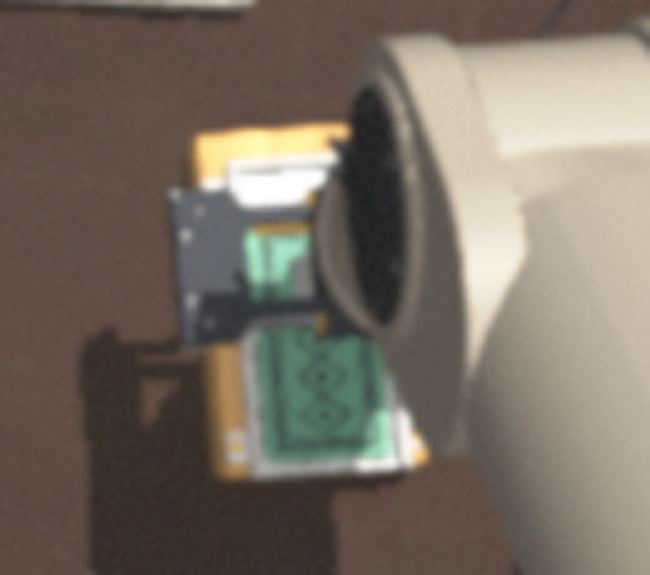

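jog_arm([
  [[1, 0, 0, 0, 0, 0], [4, 0, 0, 0, 0, 0], [8, 0, 0, 0, 0, 0], [12, 0, 0, 0, 0, 0], [16, 0, 0, 0, 0, 0], [20, 0, 0, 0, 0, 0], [24, 0, 0, 0, 0, 0], [27, 0, 0, 0, 0, 0], [28, 0, 0, 0, 0, 0], [28, 0, 0, 0, 0, 0]],
])

```text
clock: 7.6
position: [0.5449, 0.0755, 0.0493]
eef_rot: [0.001, -0.043, 0.999, 0.0]
wrist_force: [-0.7, -0.3, 9.6]
finger_gap: 0.001
```

```bash
python3 - <<'E'
from fitdie import *
st()
x=f2w(G,-.048,0.001);fitdie(.049,[*x,G[1]],"pics/t2.png",sides=((-1,0),(0,1),(0,-1)))
E
```

```text
t 7.6 p [0.5449 0.0755 0.0493] F [-0.7 -0.3  9.6] gap 0.1 G [-18.   -0.4] B [ -33.4 -247.4]
axes [[-0.9963, -0.086, 0.0019], [-0.086, 0.9963, 0.0005], [-0.0019, 0.0004, -1.0]]
die [0.5147 0.0743] 5.26 res [((-1, 0), 15, np.float64(-0.0)), ((0, 1), 13, np.float64(-0.3)), ((0, -1), 6, np.float64(-0.3))] inG [-48.2   1. ] inB [ -63.6 -249.4] yaw-B 6.8
```

jog_arm([
  [[1, 0, 0, 0, 0, 0], [4, 0, 0, 0, 0, 0], [8, 0, 0, 0, 0, 0], [12, 0, 0, 0, 0, 0], [16, 0, 0, 0, 0, 0], [18, 0, 0, 0, 0, 0], [19, 0, 0, 0, 0, 0], [19, 0, 0, 0, 0, 0], [19, 0, 0, 0, 0, 0]],
])

```text
clock: 8.78
position: [0.5261, 0.0739, 0.0493]
eef_rot: [0.001, -0.043, 0.999, 0.0]
wrist_force: [0.6, 0.2, 9.4]
finger_gap: 0.004
```

jog_arm([
  [[0, 0, -1, 0, 0, 0], [0, 0, -3, 0, 0, 0], [0, 0, -15, 0, 0, 0], [0, 0, -35, 0, 0, 0], [0, 0, -35, 0, 0, 0]],
], jaw=0)

```text
clock: 9.4
position: [0.526, 0.0739, 0.0851]
eef_rot: [0.001, -0.043, 0.999, 0.0]
wrist_force: [-0.2, -0.2, -0.0]
finger_gap: 0.002
```

```bash
python3 - <<'E'
from fitdie import *
st()
x=f2w(G,-.067,0.001);fitdie(.049,[*x,G[1]],"pics/t3.png",sides=((-1,0),(0,1),(0,-1)))
cv2.imwrite("pics/t3c.png",cv2.resize(cv2.imread("pics/t3.png")[125:260,300:430],None,fx=4.4,fy=4.4,interpolation=cv2.INTER_CUBIC))
s=arm.camera("side")[:,:,::-1];cv2.imwrite("pics/s3.png",cv2.resize(s[100:230,150:340],None,fx=4,fy=4,interpolation=cv2.INTER_CUBIC))
E
```

```text
t 9.4 p [0.526  0.0739 0.0851] F [-0.2 -0.2 -0. ] gap 0.2 G [-37.   -0.4] B [ -52.3 -249.5]
axes [[-0.9963, -0.086, 0.0024], [-0.086, 0.9963, 0.0008], [-0.0025, 0.0006, -1.0]]
die [0.4959 0.0702] 0.98 res [((-1, 0), 15, np.float64(-0.2)), ((0, 1), 11, np.float64(0.1)), ((0, -1), 7, np.float64(-0.4))] inG [-67.3  -1.5] inB [ -82.2 -254. ] yaw-B 2.52
```

View pics/t3c.png

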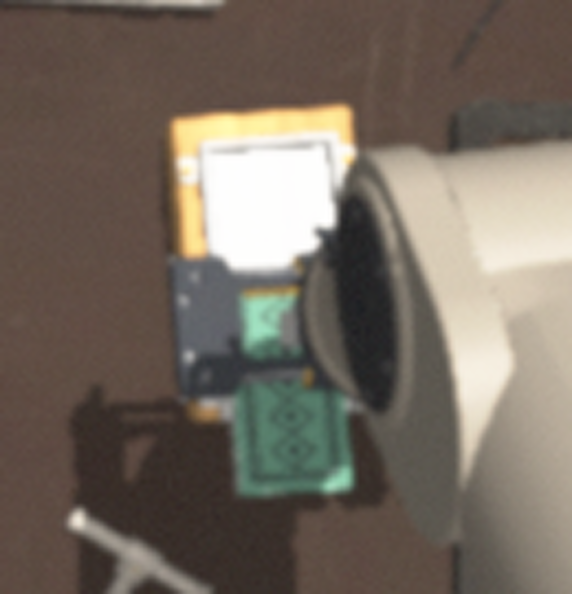

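View pics/s3.png

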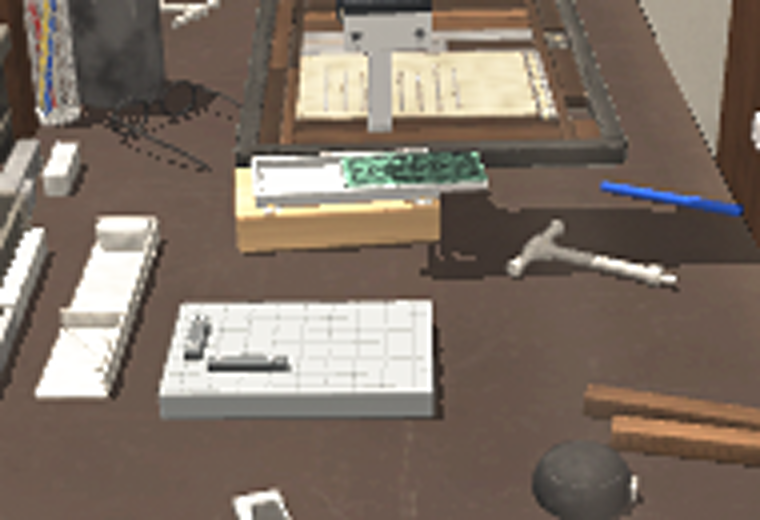

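jog_arm([
  [[10, 50, -30, 0, 0, 0], [20, 100, -30, 0, 0, 0], [40, 150, -30, 0, 0, 0], [60, 200, -30, 0, 0, 0], [60, 220, -30, 0, 0, 0], [60, 220, -30, 0, 0, 0], [60, 220, -30, 0, 0, 0]],
], jaw=94)

```text
clock: 10.38
position: [0.4469, 0.2861, 0.1131]
eef_rot: [-0.0, -0.042, 0.999, -0.0]
wrist_force: [0.7, -0.6, 0.7]
finger_gap: 0.711
```

```bash
python3 - <<'E'
from fitdie import *
st()
x=f2w(G,-.067,0.001);y=fitdie(.049,[*x,np.radians(2.5)],"pics/t4.png")
cv2.imwrite("pics/t4c.png",cv2.resize(cv2.imread("pics/t4.png")[125:260,300:430],None,fx=4.4,fy=4.4,interpolation=cv2.INTER_CUBIC))
D=(y[:2],y[2]);g=f2w(D,-.032,0);print(g,w2f(G,g));row([*g,.10],y[2])
E
```

```text
t 10.38 p [0.4469 0.2861 0.1131] F [ 0.7 -0.6  0.7] gap 66.8 G [-97.6 217.9] B [-137.   -39.5]
axes [[-0.9964, -0.0844, -0.0003], [-0.0844, 0.9964, -0.001], [0.0004, -0.0009, -1.0]]
die [0.4949 0.0724] 4.55 res [((1, 0), 15, np.float64(-0.5)), ((-1, 0), 15, np.float64(-0.7)), ((0, 1), 15, np.float64(0.2)), ((0, -1), 15, np.float64(0.2))] inG [-68.1   0.9] inB [ -83.3 -251.8] yaw-B 6.09
[0.46299409 0.06989454] [-0.10008187  0.00108202]
row [   2.1 -216.7   13.4] [-0.001 -0.     0.005]
```

View pics/t4c.png

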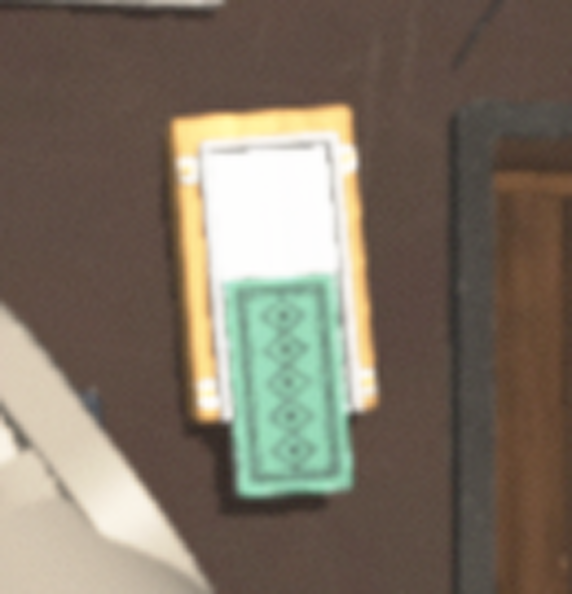

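jog_arm([
  [[0, -50, 0, 0, 0, 0], [2, -100, 0, 0, 0, 0], [2, -160, 0, 0, 0, 0], [2, -217, 0, 0, 0, 0.005], [2, -217, 13, 0, 0, 0.005], [2, -217, 25, 0, 0, 0.005], [2, -217, 25, 0, 0, 0.005], [2, -217, 25, 0, 0, 0.005]],
], jaw=94)

```text
clock: 11.42
position: [0.463, 0.072, 0.0884]
eef_rot: [-0.0, -0.041, 0.999, -0.0]
wrist_force: [0.2, 0.3, -0.3]
finger_gap: 1.0
```

```bash
python3 - <<'E'
from h import *
st(); row([.4630,.0699,.0415],np.radians(4.6))
E
```

```text
t 11.43 p [0.463  0.072  0.0884] F [ 0.2  0.3 -0.3] gap 94.0 G [-99.9   3.1] B [-115.2 -253.1]
axes [[-0.9966, -0.0823, -0.0004], [-0.0823, 0.9966, -0.0002], [0.0004, -0.0002, -1.0]]
row [ 0.1 -2.  46.9] [-0.    -0.     0.002]
```

jog_arm([
  [[0, -2, 15, 0, 0, 0], [0, -2, 30, 0, 0, 0], [0, -2, 42, 0, 0, 0], [0, -2, 46, 0, 0, 0], [0, -2, 46.9, 0, 0, 0], [0, -2, 46.9, 0, 0, 0], [0, -2, 46.9, 0, 0, 0], [0, -2, 46.9, 0, 0, 0]],
])

```text
clock: 12.42
position: [0.4633, 0.0694, 0.0418]
eef_rot: [0.0, -0.041, 0.999, 0.0]
wrist_force: [0.0, -0.6, 0.8]
finger_gap: 0.999
```

```bash
python3 - <<'E'
from h import *
st(); row([.4630,.0699,.0415],np.radians(4.6))
s=arm.camera("side")[:,:,::-1];cv2.imwrite("pics/s5.png",cv2.resize(s[100:200,180:340],None,fx=4.8,fy=4.8,interpolation=cv2.INTER_CUBIC))
E
```

```text
t 12.43 p [0.4633 0.0694 0.0418] F [ 0.  -0.6  0.8] gap 93.9 G [-99.8   0.5] B [-114.7 -255.7]
axes [[-0.9967, -0.0811, 0.0005], [-0.0811, 0.9967, 0.0002], [-0.0005, 0.0002, -1.0]]
row [0.3 0.5 0.3] [0.    0.001 0.001]
```

View pics/s5.png

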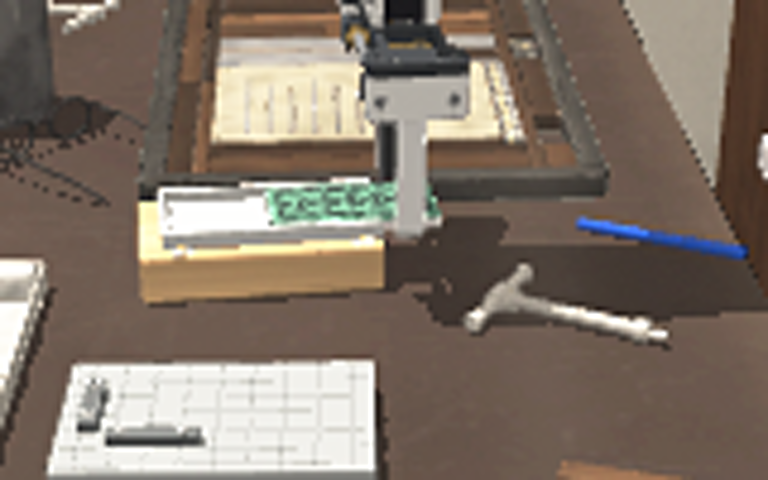

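Finger straddles the overhang (around 400,190), past the galley's open end. Close gradually: first to just over 62 mm, then grip.

jog_arm([
  [[0, 0.4, 0.3, 0, 0, 0], [0, 0.4, 0.3, 0, 0, 0], [0, 0.4, 0.3, 0, 0, 0], [0, 0.4, 0.3, 0, 0, 0], [0, 0.4, 0.3, 0, 0, 0]],
], jaw=66)

```text
clock: 13.1
position: [0.4631, 0.0697, 0.0413]
eef_rot: [-0.0, -0.041, 0.999, -0.0]
wrist_force: [0.5, 0.4, 0.3]
finger_gap: 0.701
```

jog_arm([
  [[0, 0, 0, 0, 0, 0], [0, 0, 0, 0, 0, 0], [0, 0, 0, 0, 0, 0], [0, 0, 0, 0, 0, 0], [0, 0, 0, 0, 0, 0]],
], jaw=58)

```text
clock: 13.72
position: [0.4631, 0.0697, 0.0413]
eef_rot: [-0.0, -0.041, 0.999, -0.0]
wrist_force: [0.6, 0.4, -0.2]
finger_gap: 0.656
```

```bash
python3 - <<'E'
from h import *
st()
E
```

```text
t 13.72 p [0.4631 0.0697 0.0413] F [ 0.6  0.4 -0.2] gap 61.6 G [-100.     0.9] B [-115.  -255.4]
axes [[-0.9967, -0.081, -0.0], [-0.081, 0.9967, -0.0], [0.0, -0.0, -1.0]]
```

jog_arm([
  [[0, 0, 0, 0, 0, 0], [0, 0, 0, 0, 0, 0], [0, 0, -1, 0, 0, 0], [0, 0, -3, 0, 0, 0], [0, 0, -6, 0, 0, 0], [0, 0, -12, 0, 0, 0], [0, 0, -20, 0, 0, 0], [0, 0, -30, 0, 0, 0], [0, 0, -38, 0, 0, 0], [0, 0, -40, 0, 0, 0], [0, 0, -40, 0, 0, 0], [0, 0, -40, 0, 0, 0]],
], jaw=30)

```text
clock: 15.22
position: [0.463, 0.0697, 0.0811]
eef_rot: [-0.0, -0.041, 0.999, -0.0]
wrist_force: [-0.2, -0.5, -1.4]
finger_gap: 0.657
```

```bash
python3 - <<'E'
from h import *
st()
s=arm.camera("side")[:,:,::-1];cv2.imwrite("pics/s6.png",cv2.resize(s[80:200,180:340],None,fx=4.8,fy=4.8,interpolation=cv2.INTER_CUBIC))
E
```

```text
t 15.22 p [0.463  0.0697 0.0811] F [-0.2 -0.5 -1.4] gap 61.7 G [-100.1    0.9] B [-115.1 -255.4]
axes [[-0.9967, -0.0811, -0.0004], [-0.0811, 0.9967, -0.0002], [0.0004, -0.0001, -1.0]]
```

View pics/s6.png

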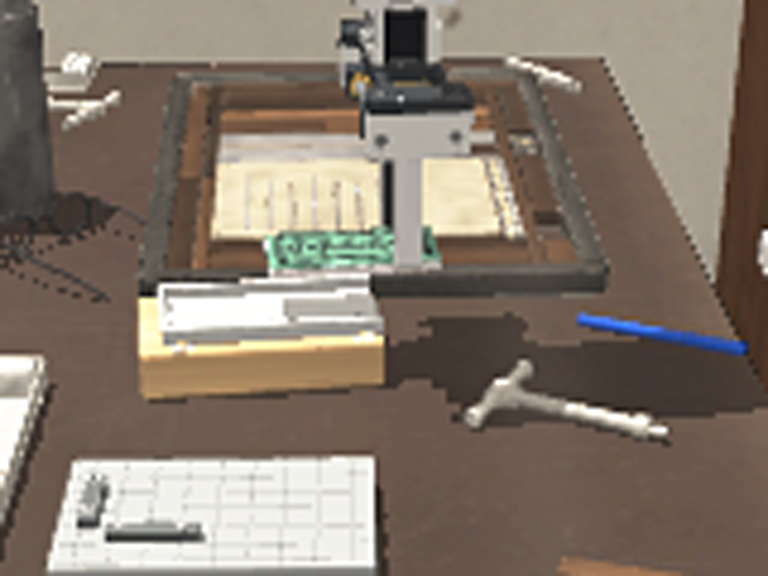

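```bash
python3 - <<'E'
from h import *
row([*f2w(B,-.029,-.011),.081],B[1])
E
```

```text
row [-1.120e+02  2.337e+02 -1.000e-01] [-0.    -0.001  0.108]
```

jog_arm([
  [[-5, 15, 0, 0, 0, 0.0], [-17, 40, 0, 0, 0, 0.02], [-32, 70, 0, 0, 0, 0.04], [-47, 100, 0, 0, 0, 0.05], [-62, 130, 0, 0, 0, 0.07], [-77, 160, 0, 0, 0, 0.08], [-92, 190, 0, 0, 0, 0.1], [-104, 215, 0, 0, 0, 0.108], [-110, 229, 0, 0, 0, 0.108], [-112, 233.7, 0, 0, 0, 0.108], [-112, 233.7, 0, 0, 0, 0.108], [-112, 233.7, 0, 0, 0, 0.108]],
])

```text
clock: 16.77
position: [0.5558, 0.3107, 0.0814]
eef_rot: [-0.0, 0.014, 1.0, -0.0]
wrist_force: [0.9, -0.3, -1.0]
finger_gap: 0.656
```

```bash
python3 - <<'E'
from fitdie import *
st()
row([*f2w(B,-.029,-.011),.081],B[1])
x=f2w(B,.003,-.011);fitdie(.089,[*x,B[1]],"pics/t7.png")
cv2.imwrite("pics/t7c.png",cv2.resize(cv2.imread("pics/t7.png")[125:230,215:330],None,fx=5.5,fy=5.5,interpolation=cv2.INTER_CUBIC))
s=arm.camera("side")[:,:,::-1];cv2.imwrite("pics/s7.png",cv2.resize(s[100:220,160:320],None,fx=4.8,fy=4.8,interpolation=cv2.INTER_CUBIC))
E
```

```text
t 16.77 p [0.5558 0.3107 0.0814] F [ 0.9 -0.3 -1. ] gap 61.6 G [ 13.  233.1] B [-28.8 -12. ]
axes [[-0.9996, 0.0278, -0.0001], [0.0278, 0.9996, -0.0003], [0.0001, -0.0003, -1.0]]
row [0.2 1.  0.4] [-0.    -0.    -0.001]Traceback (most recent call last):
  File "<stdin>", line 4, in <module>
  File "fitdie.py", line 18, in fitdie
    e=back("top",E,z)[:,:2];F=np.array(F)
      ~~~~^^^^^^^^^^^
  File "h.py", line 8, in back
    d=np.c_[uv,np.ones(len(uv))]@np.linalg.inv(i["camera_matrix"]).T@i["R"]; o=-i["R"].T@i["t"]
      ~~~~~~~~~~~~~~~~~~~~~~~~~~^~~~~~~~~~~~~~~~~~~~~~~~~~~~~~~~~~~~
ValueError: matmul: Input operand 1 has a mismatch in its core dimension 0, with gufunc signature (n?,k),(k,m?)->(n?,m?) (size 3 is different from 1)
```

```bash
python3 - <<'E'
from fitdie import *
cv2.imwrite("pics/t7c.png",cv2.resize(cv2.imread("pics/t7.png")[110:230,215:345],None,fx=4.8,fy=4.8,interpolation=cv2.INTER_CUBIC))
s=arm.camera("side")[:,:,::-1];cv2.imwrite("pics/s7.png",cv2.resize(s[120:220,160:300],None,fx=5.5,fy=5.5,interpolation=cv2.INTER_CUBIC))
E
```

```text
(no output)
```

View pics/t7c.png

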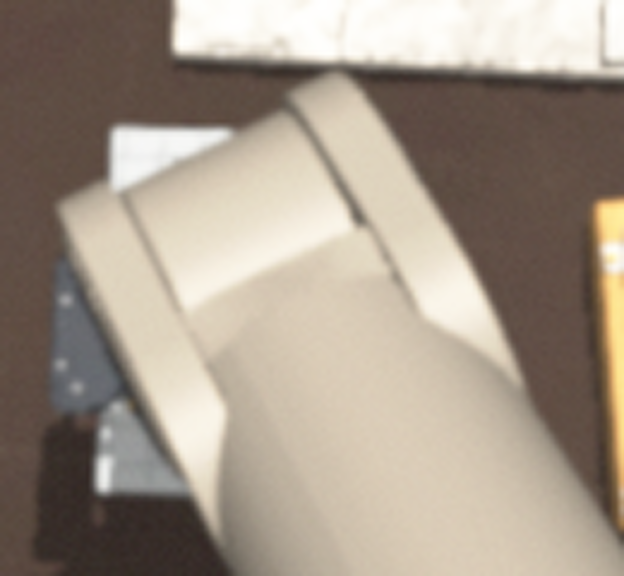

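View pics/s7.png

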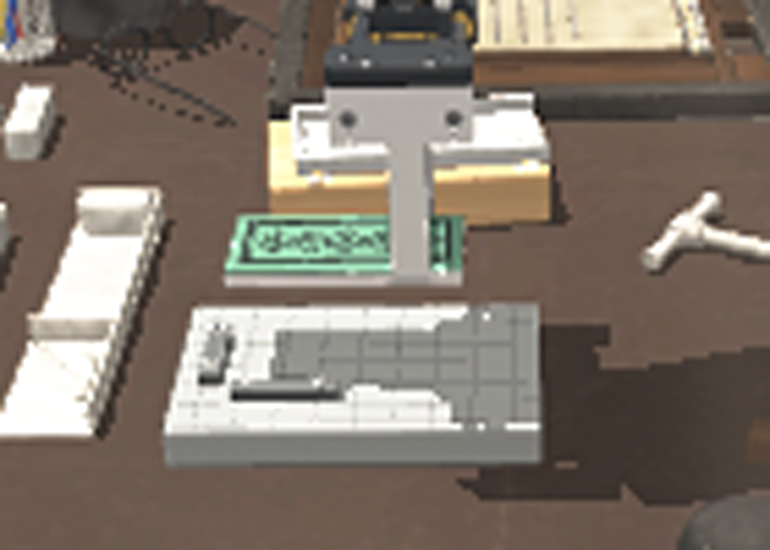

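jog_arm([
  [[0, 0, 8, 0, 0, 0], [0, 0, 20, 0, 0, 0], [0, 0, 32, 0, 0, 0], [0, 0, 42, 0, 0, 0], [0, 0, 48, 0, 0, 0], [0, 0, 51, 0, 0, 0], [0, 0, 52, 0, 0, 0], [0, 0, 52, 0, 0, 0], [0, 0, 52, 0, 0, 0]],
])

```text
clock: 18.0
position: [0.556, 0.3118, 0.0296]
eef_rot: [0.0, 0.013, 1.0, 0.0]
wrist_force: [-0.2, 0.3, -1.4]
finger_gap: 0.656
```

```bash
python3 - <<'E'
from fitdie import *
st()
s=arm.camera("side")[:,:,::-1];cv2.imwrite("pics/s8.png",cv2.resize(s[130:220,160:290],None,fx=6,fy=6,interpolation=cv2.INTER_CUBIC))
E
```

```text
t 18.0 p [0.556  0.3118 0.0296] F [-0.2  0.3 -1.4] gap 61.6 G [ 13.3 234.1] B [-28.6 -10.9]
axes [[-0.9996, 0.0269, 0.0003], [0.0269, 0.9996, 0.0003], [-0.0003, 0.0003, -1.0]]
```

View pics/s8.png

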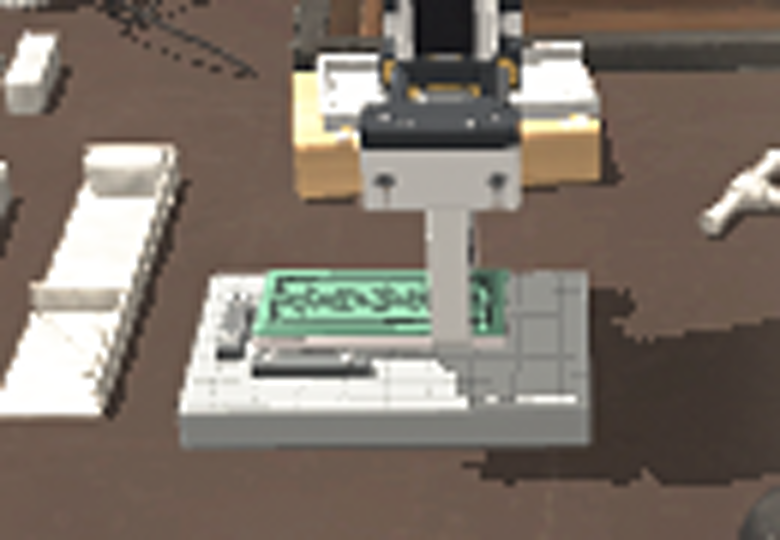

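jog_arm([
  [[0, 0, 0.5, 0, 0, 0], [0, 0, 1.2, 0, 0, 0], [0, 0, 2, 0, 0, 0], [0, 0, 2.7, 0, 0, 0], [0, 0, 3.2, 0, 0, 0], [0, 0, 3.6, 0, 0, 0], [0, 0, 4, 0, 0, 0], [0, 0, 4, 0, 0, 0]],
])

```text
clock: 19.05
position: [0.5558, 0.3117, 0.0253]
eef_rot: [-0.0, 0.013, 1.0, -0.0]
wrist_force: [-0.1, 0.3, -2.0]
finger_gap: 0.658
```

jog_arm([
  [[0, 0, 0.2, 0, 0, 0], [0, 0, 0.4, 0, 0, 0], [0, 0, 0.6, 0, 0, 0], [0, 0, 0.8, 0, 0, 0], [0, 0, 1, 0, 0, 0], [0, 0, 1, 0, 0, 0]],
])

```text
clock: 19.8
position: [0.5559, 0.3118, 0.0244]
eef_rot: [0.0, 0.013, 1.0, 0.0]
wrist_force: [0.4, 0.2, -0.7]
finger_gap: 0.657
```

jog_arm([
  [[0, 0, 0.2, 0, 0, 0], [0, 0, 0.4, 0, 0, 0], [0, 0, 0.5, 0, 0, 0], [0, 0, 0.5, 0, 0, 0]],
])

```text
clock: 20.3
position: [0.5562, 0.3119, 0.0243]
eef_rot: [0.0, 0.013, 1.0, 0.0]
wrist_force: [-1.3, -0.7, 6.3]
finger_gap: 0.655
```

jog_arm([
  [[0, 0.5, -0.2, 0, 0, 0], [0, 1.2, -0.2, 0, 0, 0], [0, 2, -0.2, 0, 0, 0], [0, 2.8, -0.2, 0, 0, 0], [0, 3.5, -0.2, 0, 0, 0], [0, 4, -0.2, 0, 0, 0], [0, 4, -0.2, 0, 0, 0]],
])

```text
clock: 21.18
position: [0.5563, 0.3159, 0.0243]
eef_rot: [0.0, 0.013, 1.0, 0.0]
wrist_force: [-0.9, -0.3, 5.6]
finger_gap: 0.654
```

jog_arm([
  [[0, 0.4, 0, 0, 0, 0], [0, 0.8, 0, 0, 0, 0], [0, 1, 0, 0, 0, 0], [0, 1, 0, 0, 0, 0]],
])

```text
clock: 21.68
position: [0.5563, 0.3168, 0.0243]
eef_rot: [0.0, 0.013, 1.0, 0.0]
wrist_force: [-0.4, -0.7, 6.5]
finger_gap: 0.654
```

jog_arm([
  [[0, 0.3, 0, 0, 0, 0], [0, 0.6, 0, 0, 0, 0], [0, 0.8, 0, 0, 0, 0], [0, 0.8, 0, 0, 0, 0]],
])

```text
clock: 22.18
position: [0.5564, 0.3172, 0.0243]
eef_rot: [0.0, 0.014, 1.0, -0.0]
wrist_force: [-0.9, -3.3, 7.1]
finger_gap: 0.657
```

```bash
python3 - <<'E'
from h import *
st()
E
```

```text
t 22.18 p [0.5564 0.3172 0.0243] F [-0.9 -3.3  7.1] gap 61.7 G [ 14.1 239.4] B [-28.4  -5.5]
axes [[-0.9996, 0.0273, 0.0005], [0.0273, 0.9996, -0.0002], [-0.0005, -0.0001, -1.0]]
```

jog_arm([
  [[0, 0.2, 0, 0, 0, 0], [0, 0.4, 0, 0, 0, 0], [0, 0.5, 0, 0, 0, 0], [0, 0.5, 0, 0, 0, 0]],
])

```text
clock: 22.68
position: [0.5564, 0.3172, 0.0243]
eef_rot: [0.0, 0.014, 1.0, -0.0]
wrist_force: [-1.8, -4.8, 7.8]
finger_gap: 0.656
```

jog_arm([
  [[-0.5, 0, 0, 0, 0, 0], [-1.2, 0, 0, 0, 0, 0], [-2, 0, 0, 0, 0, 0], [-2.8, 0, 0, 0, 0, 0], [-3.5, 0, 0, 0, 0, 0], [-4, 0, 0, 0, 0, 0], [-4, 0, 0, 0, 0, 0]],
])

```text
clock: 23.55
position: [0.5602, 0.3171, 0.0243]
eef_rot: [-0.0, 0.014, 1.0, -0.0]
wrist_force: [-1.8, -5.8, 9.0]
finger_gap: 0.652
```

jog_arm([
  [[-0.4, 0, 0, 0, 0, 0], [-0.8, 0, 0, 0, 0, 0], [-1, 0, 0, 0, 0, 0], [-1, 0, 0, 0, 0, 0]],
])

```text
clock: 24.05
position: [0.5611, 0.3171, 0.0243]
eef_rot: [-0.0, 0.014, 1.0, -0.0]
wrist_force: [-1.4, -6.0, 9.8]
finger_gap: 0.656
```

jog_arm([
  [[-0.4, 0, -0.3, 0, 0, 0], [-0.8, 0, -0.3, 0, 0, 0], [-1, 0, -0.3, 0, 0, 0], [-1, 0, -0.3, 0, 0, 0]],
])

```text
clock: 24.55
position: [0.5614, 0.317, 0.0243]
eef_rot: [-0.001, 0.014, 1.0, -0.001]
wrist_force: [-4.8, -4.9, 9.8]
finger_gap: 0.654
```

jog_arm([
  [[-0.3, 0, 0, 0, 0, 0], [-0.6, 0, 0, 0, 0, 0], [-0.8, 0, 0, 0, 0, 0], [-0.8, 0, 0, 0, 0, 0]],
])

```text
clock: 25.05
position: [0.5616, 0.317, 0.0243]
eef_rot: [-0.001, 0.014, 1.0, -0.001]
wrist_force: [-8.4, -5.0, 12.7]
finger_gap: 0.655
```

jog_arm([
  [[0.3, -0.2, -0.3, 0, 0, 0], [0.3, -0.2, -0.6, 0, 0, 0], [0.3, -0.2, -0.6, 0, 0, 0]],
])

```text
clock: 25.42
position: [0.5615, 0.3169, 0.0243]
eef_rot: [-0.001, 0.013, 1.0, -0.001]
wrist_force: [-4.5, -4.2, 1.1]
finger_gap: 0.652
```

jog_arm([
  [[0, 0, 0, 0, 0, 0], [0, 0, 0, 0, 0, 0], [0, 0, 0, 0, 0, 0], [0, 0, 0, 0, 0, 0]],
], jaw=74)

```text
clock: 25.92
position: [0.5625, 0.3178, 0.0249]
eef_rot: [0.0, 0.013, 1.0, 0.0]
wrist_force: [-0.3, 0.3, -0.2]
finger_gap: 0.786
```

```bash
python3 - <<'E'
from h import *
st()
E
```

```text
t 25.93 p [0.5625 0.3178 0.0249] F [-0.3  0.3 -0.2] gap 73.9 G [ 20.4 239.5] B [-22.2  -4.7]
axes [[-0.9996, 0.0268, 0.0001], [0.0268, 0.9996, 0.0001], [-0.0001, 0.0001, -1.0]]
```

Released. Lift straight up and move aside to look.

jog_arm([
  [[0, 0, -2, 0, 0, 0], [0, 0, -10, 0, 0, 0], [0, 0, -40, 0, 0, 0], [0, 0, -90, 0, 0, 0], [0, -60, -110, 0, 0, 0], [0, -120, -110, 0, 0, 0], [0, -180, -110, 0, 0, 0], [0, -220, -110, 0, 0, 0], [0, -220, -110, 0, 0, 0]],
])

```text
clock: 27.05
position: [0.5567, 0.0943, 0.1358]
eef_rot: [0.0, 0.016, 1.0, -0.0]
wrist_force: [0.5, 0.3, 0.9]
finger_gap: 0.787
```

```bash
python3 - <<'E'
from fitdie import *
st()
y=fitdie(.032,[*f2w(B,.01,-.005),B[1]],"pics/t9.png")
cv2.imwrite("pics/t9c.png",cv2.resize(cv2.imread("pics/t9.png")[125:230,220:330],None,fx=5.5,fy=5.5,interpolation=cv2.INTER_CUBIC))
s=arm.camera("side")[:,:,::-1];cv2.imwrite("pics/s9.png",cv2.resize(s[160:220,180:270],None,fx=8.5,fy=8.5,interpolation=cv2.INTER_CUBIC))
E
```

```text
t 27.05 p [0.5567 0.0943 0.1358] F [0.5 0.3 0.9] gap 74.0 G [-4.6 17.3] B [ -22.  -228.3]
axes [[-0.9995, 0.0319, 0.0009], [0.0319, 0.9995, -0.0002], [-0.0009, -0.0002, -1.0]]
die [0.5945 0.3172] -1.53 res [((1, 0), 15, np.float64(0.2)), ((-1, 0), 15, np.float64(0.0)), ((0, 1), 15, np.float64(-1.0)), ((0, -1), 15, np.float64(-0.7))] inG [ 52.1 236.2] inB [ 9.7 -4.5] yaw-B 0.01
```

View pics/t9c.png

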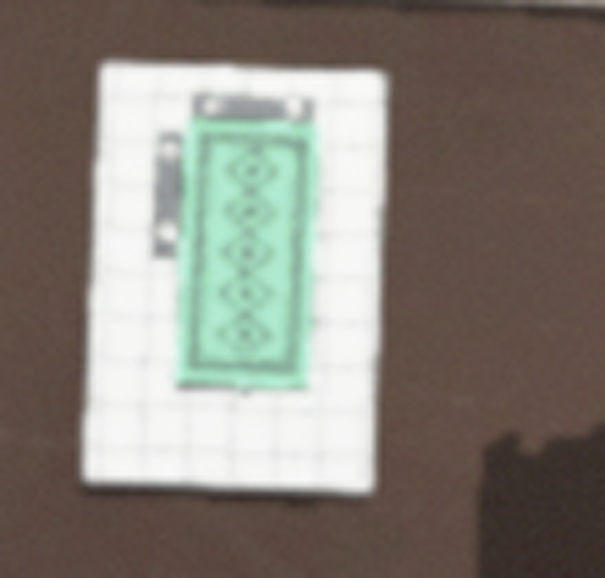

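View pics/s9.png

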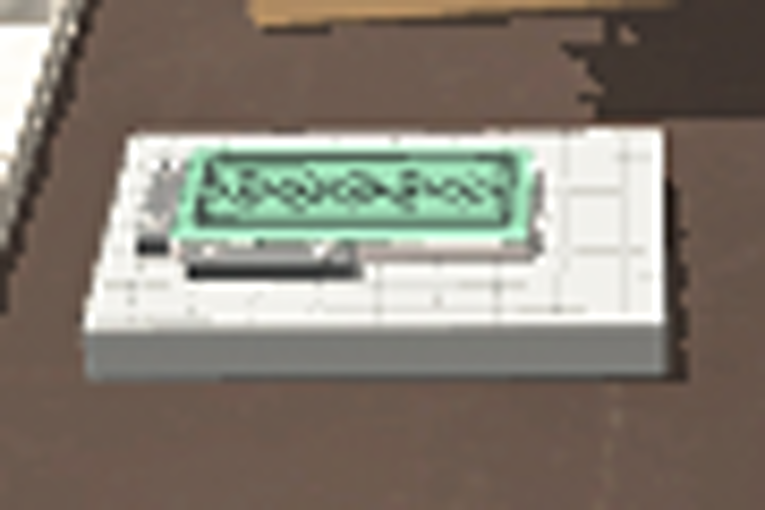

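```bash
python3 - <<'E'
from workcell import arm
print(arm.job_done(), arm.read_state()["wrist_force"])
E
```

```text
the job is handed in; nothing more can be done
the job is handed in; nothing more can be done
```

The die is on the mounting base, home against both bars and released, and I handed the job in at about 27 s of the 64 s allowed. No verdict is reported.

- **Sliding out:** I pressed on the die with about 10 N and slid it out of the galley. It stopped with its centre at x = −68 mm in the galley frame, an overhang of about 43 mm, lying flat.
- **Carrying:** I pinched the sides of the overhanging end, lifted the die clear by about 40 mm and carried it to the larger base.
- **Laying down:** I touched down slowly. I then slid the die against the side bar with about 5–6 N and against the head bar with about 8 N. The vertical force peaked at about 13 N.
- **Last checks, after letting go and moving the arm away:**
  - The top-camera fit puts the die centre at base x = 9.7, y = −4.5 mm; home is 10, −5.
  - The fitted angle to the base is about 0.01°.
  - Both views show the die flat, face up and touching both bars.
  - The wrist force is near zero, so the gripper is clear.

**Checks that disagreed:** one fit during the slide gave the die's yaw about 4° off, because the arm was blocking the view. A clear picture corrected it. An attempted fit of the die held above the base failed because the arm hid it, so there I relied on the side view and the felt contacts. I did not measure the tape measure, key or composing stick again at the end; the arm's path kept clear of them.

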